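# Pack the cold canister for the ward

## Robot

A 6-joint arm with a two-finger parallel gripper is mounted at the origin on a cart in front of the work surface, level with it; the furniture and walls round the work are solid. World frame = base frame: x ahead of the robot, y to its left, z up, the work surface at z = 0. Lengths are in m, angles in rad, forces in N, time in s.
With the tool pointing down it reaches from about 0.35 to 0.975 m from the base axis. Payload 4.9 kg.
Tool frame: the origin (TCP) lies midway between the tips of the shut fingers; the grasp point (between the pads) lies 19 mm behind it; z points along the fingers, y is the line along which they close (so a half turn about z gives the same grasp; the last joint's range is limited). The gripper opens to 85 mm and grips with 20 to 120 N. Pads are 22 mm wide; open, the fingers measure 114 mm over their backs; the gripper's body (76 mm by 85 mm) begins 54 mm behind the grasp point. The pads swing forward as they close: fully open they stand 13 mm farther back than shut.
Start: joints at [-1.451, 0.053, 1.613, -0, 1.476, -0.119], TCP at [0.148, -0.607, 0.231] pointing down, gripper open.
Joint ranges: [-3.01, 3.01], [-1.01, 2.22], [0.06, 2.58], [-1.02, 4.17], [0.09, 2.62], [-3.14, 3.14]. Speed limits (rad/s): [2.57, 2.57, 3.14, 3.14, 3.14, 3.14].

## Interface

Orientations are given as a rotation vector (axis times angle).
In Python, from station import telemetry, optics, ctrl gives the robot as it stands.
- The arm moves only by the shell command python3 -m pendant 'ROWS' [FORCE]. ROWS is JSON, one flat list of numbers, 7 for each row, row after row: the turn, a rotation vector about the tool's x, y, z as a fraction of full scale, then the shift along the tool's x, y, z as a fraction of full scale, then the opening, from 0 (shut) to 1 (fully open). In form: [ax, ay, az, tx, ty, tz, fingers, ax, ay, az, tx, ty, tz, fingers, ...]. A call has 1 to 12 rows; each row is the pose to reach, as a shift and turn from the pose commanded when the call began, along the tool's axes at that moment; what a row does not reach only later rows make up. Full scale, the value 1, is 300 mm for a shift and 30 degrees for a turn. A row lasts 1/8 s, in which the tool goes at most 62.5 mm and 10.7 degrees, less where a joint would pass 70% of its speed; a pose out of reach is approached as far as the arm can. A call with a number of a shift or a turn outside -1 to 1 is refused whole. A call with a gripper value outside its range is refused whole. The fingers move at their own pace and stop on an object; FORCE is the grip in N (left out, the last holds). Time passes only in rows, so rows that repeat a pose let the fingers close. It gives the time, the measured TCP pose, the force, the opening and the grip force at its end, in the units of the state.
- telemetry.get_obs(): the state, without advancing time (a new reading comes with each control period).
- optics.get_image(name): name is "scene" or "top"; returns a dict with "image" (384x512x3 uint8, red, green, blue), "depth" (384x512 float32, m along the optical axis (not along the pixel's ray), 0 where there is no reading), "fx", "fy", "cx", "cy" (pixels), "dist_coeffs" ([k1, k2, p1, p2, k3] as OpenCV has them; the pictures are not rectified), "rvec" (rotation vector, rad) and "tvec" (3), from world to camera coordinates, as OpenCV has them. Camera axes: x right, y down, z forward; pixel columns grow to the right and rows downward; lengths in m; the calibration is good to about 2 mm. A picture is of the moment at which its call begins.
- ctrl.finish_job(): hands the job in; it is judged then, once.
The state is a dict: "t": time; "q": joint angles; "dq": joint speeds; "effort": joint torques, N m; "tool_pos": TCP position; "tool_rot": TCP orientation; "contact_force": force on the tool from outside, world axes, zero at the start; "wrist_torque": the same for the moment, N m; "opening": finger opening in m; "grip_force": force on a finger pad.
Only numpy, scipy, OpenCV 4.12 (cv2) and the standard library are available. Lean on these libraries where they do the work, as an engineer would, in place of code of your own. Each camera call takes 0.05 s, during which the arm holds its last target. There are 200 camera calls.

## Task

Pack the cold canister for the ward round: take the canister whose dock shows the green lamp, lift it off by its bail with the lid on, and stand it wholly on the round black mat. Then take its lid off, stand every small white vial upright inside, put the lid fully back on, and switch the emptied dock off at its rocker. The canister on the amber-lamp dock must stay there cooling, lid on and dock switched on, and the note pad and tape roll stay where they are.

Things in the scene. Friction and masses are not known exactly. Their poses are not given: they have to be found in the camera images.
- canister_1: round blue canister with white lid; two alike. Origin: centre of its underside, z up. 114 mm across, rim at 36 mm, flat inner floor at 5 mm, 107 mm across; 0.6 kg, weight low. Its steel bail swings on pins at its +y and -y sides, 25 mm up (142 mm over the arms) and leans to its -x side at the start. Hangs upright by the raised bail
- bail_1 (a joint): bail handle of canister_1, radians: 0 = upright, +1.13 = leaning to the canister's -x side against its stop, -1.13 = leaning to the +x side. Swings freely, falls to a side when let go
- bail_1_grip (a point): middle of the black round grip of bail_1, 15 mm thick and 70 mm long (along the canister's y), 118 mm from the pins; upright it is 143 mm above the canister's origin, leaning at the stop 75 mm above it and 107 mm to the side
- lid_1: white bell-shaped lid of canister_1, 124 mm across, 0.08 kg. Origin: centre of its skirt's foot. White top at 41 mm; blue round knob on it, 30 mm across, 49 to 72 mm up, on a 20 mm neck. Fully on, its origin is 31 mm above its canister's, on the same axis: the skirt reaches 5 mm down round the rim with 3 mm play. Loose, turns freely; lifts straight off while the bail leans
- canister_2: round blue canister with white lid; two alike. Origin: centre of its underside, z up. 114 mm across, rim at 36 mm, flat inner floor at 5 mm, 107 mm across; 0.6 kg, weight low. Its steel bail swings on pins at its +y and -y sides, 25 mm up (142 mm over the arms) and leans to its -x side at the start. Hangs upright by the raised bail
- bail_2 (a joint): bail handle of canister_2, radians: 0 = upright, +1.13 = leaning to the canister's -x side against its stop, -1.13 = leaning to the +x side. Swings freely, falls to a side when let go
- bail_2_grip (a point): middle of the black round grip of bail_2, 15 mm thick and 70 mm long (along the canister's y), 118 mm from the pins; upright it is 143 mm above the canister's origin, leaning at the stop 75 mm above it and 107 mm to the side
- lid_2: white bell-shaped lid of canister_2, 124 mm across, 0.08 kg. Origin: centre of its skirt's foot. White top at 41 mm; blue round knob on it, 30 mm across, 49 to 72 mm up, on a 20 mm neck. Fully on, its origin is 31 mm above its canister's, on the same axis: the skirt reaches 5 mm down round the rim with 3 mm play. Loose, turns freely; lifts straight off while the bail leans
- dock_ready: fixed white cooling dock 132 mm wide; green lamp, a 44 x 12 mm bar on the left of its grey front strip: the canister standing on it is cold and ready. Origin: centre of the cold plate, at worktop height; x away from the robot, y left. The canister stands 30 mm up inside six lugs, 6 mm high, 3 mm play. Front strip: 66 to 122 mm in front (-x) of the origin, top at 22 mm
- dock_cooling: fixed white cooling dock 132 mm wide; amber lamp, a 44 x 12 mm bar on the left of its grey front strip: the canister standing on it is still cooling. Origin: centre of the cold plate, at worktop height; x away from the robot, y left. The canister stands 30 mm up inside six lugs, 6 mm high, 3 mm play. Front strip: 66 to 122 mm in front (-x) of the origin, top at 22 mm
- switch_ready (a joint): black rocker of the dock with the green lamp, 42 mm long (left to right), 24 mm wide, 97 mm in front (-x) and 30 mm right (-y) of the dock's origin, pivot 31 mm up. Radians: 0 = on (right end up), 0.34 = off (right end down). Stays as put; 1 to 3 N down on the right end turns it, sinking about 5 mm
- switch_ready_right (a point): top of the right end of that rocker (to be pressed down to switch off), 15 mm right of its pivot
- switch_cooling (a joint): black rocker of the dock with the amber lamp, 42 mm long (left to right), 24 mm wide, 97 mm in front (-x) and 30 mm right (-y) of the dock's origin, pivot 31 mm up. Radians: 0 = on (right end up), 0.34 = off (right end down). Stays as put; 1 to 3 N down on the right end turns it, sinking about 5 mm
- mat: fixed round black rubber mat, 152 mm across, 4 mm thick; origin: centre of its underside at worktop height. It lies left of the two docks, which change places from start to start. Behind and left of it (x over 0.59, y over 0.17) a tablet computer stands 220 mm high; along the back, cassette shelves overhang from x = 0.72, about 280 mm up
- vial_1: small white vial with a ribbed white cap (2 to 4, all alike), standing at first on a thin (2 mm) blue work mat left of the round mat, 34 mm across, 60 mm high, 0.06 kg, heavy in the foot; origin: centre of its underside, z up. Body up to 35 mm, above that the cap, 28 mm across. Four fit in the canister: one to each quarter, each about 30 mm from its axis
- vial_2: small white vial with a ribbed white cap (2 to 4, all alike), standing at first on a thin (2 mm) blue work mat left of the round mat, 34 mm across, 60 mm high, 0.06 kg, heavy in the foot; origin: centre of its underside, z up. Body up to 35 mm, above that the cap, 28 mm across. Four fit in the canister: one to each quarter, each about 30 mm from its axis
- vial_3: small white vial with a ribbed white cap (2 to 4, all alike), standing at first on a thin (2 mm) blue work mat left of the round mat, 34 mm across, 60 mm high, 0.06 kg, heavy in the foot; origin: centre of its underside, z up. Body up to 35 mm, above that the cap, 28 mm across. Four fit in the canister: one to each quarter, each about 30 mm from its axis
- vial_4: small white vial with a ribbed white cap (2 to 4, all alike), standing at first on a thin (2 mm) blue work mat left of the round mat, 34 mm across, 60 mm high, 0.06 kg, heavy in the foot; origin: centre of its underside, z up. Body up to 35 mm, above that the cap, 28 mm across. Four fit in the canister: one to each quarter, each about 30 mm from its axis
- clear_spot (a point): centre of a bare patch of worktop, 170 mm square, at the robot's right front: room to put the lid down (worktop height)
- sticky_pad: yellow pad of sticky notes 50 x 51 x 13 mm, a bystander; origin: centre of its underside
- tape_roll: roll of brown tape 92 mm across, 48 mm high, a bystander; origin: centre of its underside

How it is judged:
On the way, in this order (a step that is already met when the one before it is completed fails the run):
1. the canister from the green-lamp dock stands on the mat with its lid still on (((horizontal distance between canister_1 and mat below 0.022 m and height (world z) of canister_1 between 0.001 and 0.009 m and angle between each of canister_1, canister_2's own z axis and vertical below 0.06 rad and linear speed of canister_1 below 0.02 m/s and horizontal distance between lid_1 and canister_1 below 0.008 m and z of lid_1 in the frame of canister_1 between 0.027 and 0.0345 m and angle between the z axis of lid_1 and the z axis of canister_1, either way round below 0.06 rad and horizontal distance between canister_2 and dock_cooling below 0.012 m and height (world z) of canister_2 between 0.027 and 0.036 m) or (horizontal distance between canister_2 and mat below 0.022 m and height (world z) of canister_2 between 0.001 and 0.009 m and angle between each of canister_2, canister_1's own z axis and vertical below 0.06 rad and linear speed of canister_2 below 0.02 m/s and horizontal distance between lid_2 and canister_2 below 0.008 m and z of lid_2 in the frame of canister_2 between 0.027 and 0.0345 m and angle between the z axis of lid_2 and the z axis of canister_2, either way round below 0.06 rad and horizontal distance between canister_1 and dock_cooling below 0.012 m and height (world z) of canister_1 between 0.027 and 0.036 m))), for 0.2 s.
2. all vials stand in that canister, on the mat (((horizontal distance between canister_1 and mat below 0.022 m and height (world z) of canister_1 between 0.001 and 0.009 m and angle between canister_1's own z axis and vertical below 0.06 rad and linear speed of canister_1 below 0.02 m/s and (horizontal distance between vial_1 and canister_1 below 0.042 m and z of vial_1 in the frame of canister_1 between 0.001 and 0.012 m and angle between vial_1's own z axis and vertical below 0.15 rad and linear speed of vial_1 below 0.03 m/s) and (horizontal distance between vial_2 and canister_1 below 0.042 m and z of vial_2 in the frame of canister_1 between 0.001 and 0.012 m and angle between vial_2's own z axis and vertical below 0.15 rad and linear speed of vial_2 below 0.03 m/s) and (horizontal distance between vial_3 and canister_1 below 0.042 m and z of vial_3 in the frame of canister_1 between 0.001 and 0.012 m and angle between vial_3's own z axis and vertical below 0.15 rad and linear speed of vial_3 below 0.03 m/s) and (horizontal distance between vial_4 and canister_1 below 0.042 m and z of vial_4 in the frame of canister_1 between 0.001 and 0.012 m and angle between vial_4's own z axis and vertical below 0.15 rad and linear speed of vial_4 below 0.03 m/s)) or (horizontal distance between canister_2 and mat below 0.022 m and height (world z) of canister_2 between 0.001 and 0.009 m and angle between canister_2's own z axis and vertical below 0.06 rad and linear speed of canister_2 below 0.02 m/s and (horizontal distance between vial_1 and canister_2 below 0.042 m and z of vial_1 in the frame of canister_2 between 0.001 and 0.012 m and angle between vial_1's own z axis and vertical below 0.15 rad and linear speed of vial_1 below 0.03 m/s) and (horizontal distance between vial_2 and canister_2 below 0.042 m and z of vial_2 in the frame of canister_2 between 0.001 and 0.012 m and angle between vial_2's own z axis and vertical below 0.15 rad and linear speed of vial_2 below 0.03 m/s) and (horizontal distance between vial_3 and canister_2 below 0.042 m and z of vial_3 in the frame of canister_2 between 0.001 and 0.012 m and angle between vial_3's own z axis and vertical below 0.15 rad and linear speed of vial_3 below 0.03 m/s) and (horizontal distance between vial_4 and canister_2 below 0.042 m and z of vial_4 in the frame of canister_2 between 0.001 and 0.012 m and angle between vial_4's own z axis and vertical below 0.15 rad and linear speed of vial_4 below 0.03 m/s)))), for 0.2 s.
At the end, for the whole second after the job is handed in: Green-dock canister on the mat (centres within 22 mm), all vials in it on its floor within 0.15 rad of upright, both lids fully on (8 mm, 0.06 rad); the other canister still seated on the amber dock; green dock's rocker over 0.24 rad, amber's under 0.10; all at rest (((horizontal distance between canister_1 and mat below 0.022 m and height (world z) of canister_1 between 0.001 and 0.009 m and angle between each of canister_1, canister_2's own z axis and vertical below 0.06 rad and linear speed of canister_1 below 0.02 m/s and (horizontal distance between vial_1 and canister_1 below 0.042 m and z of vial_1 in the frame of canister_1 between 0.001 and 0.012 m and angle between vial_1's own z axis and vertical below 0.15 rad and linear speed of vial_1 below 0.03 m/s) and (horizontal distance between vial_2 and canister_1 below 0.042 m and z of vial_2 in the frame of canister_1 between 0.001 and 0.012 m and angle between vial_2's own z axis and vertical below 0.15 rad and linear speed of vial_2 below 0.03 m/s) and (horizontal distance between vial_3 and canister_1 below 0.042 m and z of vial_3 in the frame of canister_1 between 0.001 and 0.012 m and angle between vial_3's own z axis and vertical below 0.15 rad and linear speed of vial_3 below 0.03 m/s) and (horizontal distance between vial_4 and canister_1 below 0.042 m and z of vial_4 in the frame of canister_1 between 0.001 and 0.012 m and angle between vial_4's own z axis and vertical below 0.15 rad and linear speed of vial_4 below 0.03 m/s) and horizontal distance between canister_2 and dock_cooling below 0.012 m and height (world z) of canister_2 between 0.027 and 0.036 m) or (horizontal distance between canister_2 and mat below 0.022 m and height (world z) of canister_2 between 0.001 and 0.009 m and angle between each of canister_2, canister_1's own z axis and vertical below 0.06 rad and linear speed of canister_2 below 0.02 m/s and (horizontal distance between vial_1 and canister_2 below 0.042 m and z of vial_1 in the frame of canister_2 between 0.001 and 0.012 m and angle between vial_1's own z axis and vertical below 0.15 rad and linear speed of vial_1 below 0.03 m/s) and (horizontal distance between vial_2 and canister_2 below 0.042 m and z of vial_2 in the frame of canister_2 between 0.001 and 0.012 m and angle between vial_2's own z axis and vertical below 0.15 rad and linear speed of vial_2 below 0.03 m/s) and (horizontal distance between vial_3 and canister_2 below 0.042 m and z of vial_3 in the frame of canister_2 between 0.001 and 0.012 m and angle between vial_3's own z axis and vertical below 0.15 rad and linear speed of vial_3 below 0.03 m/s) and (horizontal distance between vial_4 and canister_2 below 0.042 m and z of vial_4 in the frame of canister_2 between 0.001 and 0.012 m and angle between vial_4's own z axis and vertical below 0.15 rad and linear speed of vial_4 below 0.03 m/s) and horizontal distance between canister_1 and dock_cooling below 0.012 m and height (world z) of canister_1 between 0.027 and 0.036 m)) and horizontal distance between lid_1 and canister_1 below 0.008 m and z of lid_1 in the frame of canister_1 between 0.027 and 0.0345 m and angle between the z axis of lid_1 and the z axis of canister_1, either way round below 0.06 rad and horizontal distance between lid_2 and canister_2 below 0.008 m and z of lid_2 in the frame of canister_2 between 0.027 and 0.0345 m and angle between the z axis of lid_2 and the z axis of canister_2, either way round below 0.06 rad and value of joint switch_ready above 0.24 rad and value of joint switch_cooling below 0.1 rad); the robot touches nothing.
It fails at once if the canister on the amber-lamp dock is moved off (horizontal distance between each of canister_1, canister_2 and dock_cooling above 0.03 m).
It fails at once if a canister is tipped over (angle between any of canister_1, canister_2's own z axis and vertical above 0.7 rad).
It fails at once if the note pad or the tape roll is pushed more than 30 mm (distance of any of sticky_pad, tape_roll from where it was at the start of the episode above 0.03 m).
Of vial_1, vial_2, vial_3, vial_4 only 2 to 4 are there at a start; the rules pass over those that are not, and their reading is None.
At some moment in a run one of vial_1, vial_2, vial_3, vial_4 may be knocked a few centimetres aside while the robot is not near it.
It also fails if it takes over 210 s, if anything falls off the work surface, if the arm or the gripper's body presses on something with over 40 N, if the wrist force passes 120 N, or if a joint passes its speed limit or range.

## Working session

There is one attempt and no reset: what is moved stays moved. The work goes in short steps, Python scripts to look and compute and a shell command to move; the robot and the scene stay as the last step left them, time stands still between calls to the robot, and variables do not carry over. Pictures are saved under pics/ and viewed, at most 15 in all, crops included, and the job is handed in when it is done.

```bash
mkdir -p pics; ls
cat > h.py <<'E'
import numpy as np, cv2
from scipy.spatial.transform import Rotation as R
from station import telemetry, optics, ctrl
def cam(n):
    d=optics.get_image(n); return d
def save(d,f,crop=None,scale=1):
    im=d["image"][:,:,::-1]
    if crop: im=im[crop[1]:crop[3],crop[0]:crop[2]]
    cv2.imwrite("pics/"+f,cv2.resize(im,None,fx=scale,fy=scale,interpolation=cv2.INTER_CUBIC))
def cloud(d):
    h,w=d["depth"].shape
    K=np.array([[d["fx"],0,d["cx"]],[0,d["fy"],d["cy"]],[0,0,1]])
    uv=np.stack(np.meshgrid(np.arange(w),np.arange(h)),-1).reshape(-1,1,2).astype(float)
    n=cv2.undistortPoints(uv,K,np.array(d["dist_coeffs"])).reshape(-1,2)
    z=d["depth"].reshape(-1,1)
    P=np.hstack([n*z,z]); Rm=cv2.Rodrigues(np.array(d["rvec"],float))[0]
    W=(P-np.array(d["tvec"]).reshape(1,3))@Rm
    W[z[:,0]<=0]=np.nan
    return W.reshape(h,w,3)
def go(target,rot=None):
    """rows numbers for world TCP target from current pose (uses measured pose)"""
    o=telemetry.get_obs(); r=R.from_rotvec(o["tool_rot"])
    s=r.inv().apply(np.array(target)-o["tool_pos"])/0.3
    print("shift",np.round(s,4))
    if rot is not None:
        print("turn",np.round((r.inv()*rot).as_rotvec(degrees=True)/30,4))
E
python3 - <<'E'
from h import *
for n in("top","scene"):
    d=cam(n); save(d,n+"0.png",scale=1.5); np.savez("/tmp/%s0.npz"%n,W=cloud(d),im=d["image"])
    print(n,np.round(d["rvec"],2),np.round(d["tvec"],2))
o=telemetry.get_obs(); print(o, R.from_rotvec(o["tool_rot"]).as_matrix().round(3))
E
```

```text
pics
top [ 2.16 -2.16  0.12] [0.07 0.47 1.42]
scene [ 1.14 -1.91  1.3 ] [0.31 0.27 1.36]
{'t': 0.1, 'q': array([-1.45100684e+00,  5.33349331e-02,  1.61413788e+00, -1.30149358e-05,
        1.47602494e+00, -1.18968139e-01]), 'dq': array([ 0.00064016, -0.00154165, -0.00329642, -0.0006606 , -0.0002439 ,
        0.00014117]), 'effort': array([ 7.18236006e-04, -3.94906104e+01, -3.71365464e+01, -5.70278289e-06,
        3.94873510e-03, -7.34850516e-06]), 'tool_pos': array([ 0.14775825, -0.60670344,  0.23016987]), 'tool_rot': array([-3.11734157e+00, -3.73924486e-01,  2.15660928e-05]), 'contact_force': array([-0.19821897, -0.52906708,  0.44387085]), 'wrist_torque': array([-0.01125924, -0.02883305, -0.00230388]), 'grip_force': 0.0, 'opening': 0.08537279765904533} [[ 0.972  0.236 -0.   ]
 [ 0.236 -0.972  0.002]
 [ 0.    -0.002 -1.   ]]
```

View pics/top0.png

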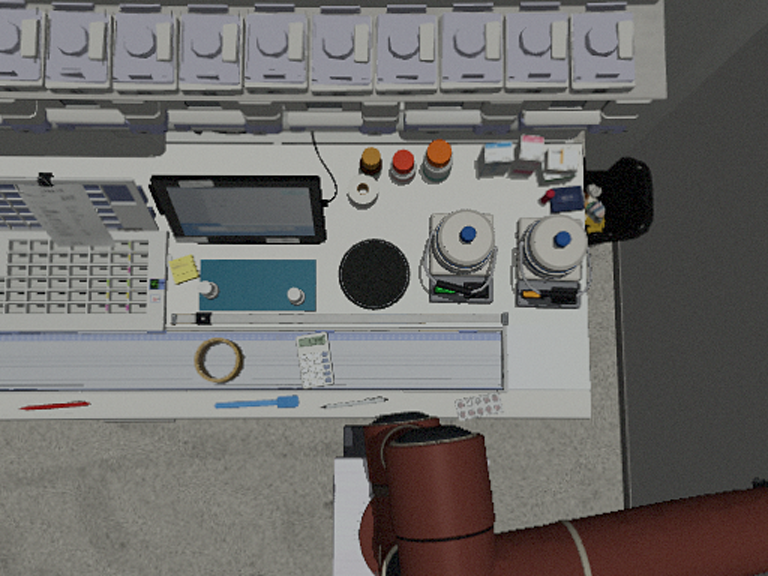

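View pics/scene0.png

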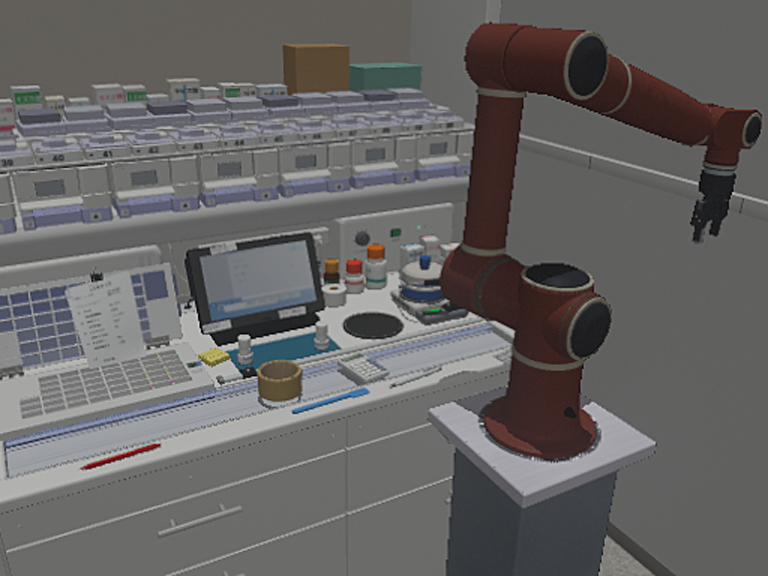

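The top view has the green lamp at (455,289), on the left dock, and amber at (535,295), on the right. The mat is at (374,273), and there are two vials at (208,290) and (296,297). Next I'll measure the positions and zoom in on the bails.

Run:
```python
from h import *
z=np.load("/tmp/top0.npz"); W=z["W"]; im=z["im"].astype(int)
cv2.imwrite("pics/c1.png",cv2.resize(z["im"][125:215,215:400,::-1],None,fx=4,fy=4,interpolation=cv2.INTER_CUBIC))
r,g,b=im[...,0],im[...,1],im[...,2]
def med(m,name):
    n,l,s,c=cv2.connectedComponentsWithStats(m.astype(np.uint8))
    for i in range(1,n):
        if s[i,4]>12: 
            P=W[l==i]; print(name,s[i],np.nanmedian(P,0).round(4),"mid",((np.nanmax(P,0)+np.nanmin(P,0))/2).round(4))
X,Y,Z=W[...,0],W[...,1],W[...,2]
roi=np.zeros(X.shape,bool); roi[110:225,100:395]=1
med(roi&(b>r+60)&(b>g+20)&(Z>.06),"knob")
# lid tops: plane at ~.1
med(roi&(r>120)&(abs(Z-.098)<.01),"lidtop")
med(roi&(X<.7)&(r<60)&(g<60)&(b<60)&(Z<.015)&(Z>-.01),"mat")
med(roi&(X<.6)&(Z>.045)&(Z<.075)&(Y>.1),"vial")
med(roi&(g>r+60)&(g>b+60),"green")
med(roi&(r<70)&(b<70)&(g<70)&(Z>.06)&(X>.3),"dark high")
med(roi&(Z>.02)&(Z<.045)&(r<60)&(X<.6),"rocker")
```

```text
knob [308 151   9   9  68] [ 0.5888 -0.1053  0.1321] mid [ 0.5891 -0.1057  0.1323]
knob [371 155   9   9  64] [ 0.5774 -0.2871  0.1313] mid [ 0.5766 -0.287   0.1334]
lidtop [292 140  38  37 974] [ 0.5866 -0.1036  0.1002] mid [ 0.5889 -0.1059  0.0987]
lidtop [354 143  38  37 969] [ 0.5751 -0.2855  0.1   ] mid [ 0.5787 -0.2885  0.0986]
lidtop [318 185   9   9  16] [ 0.4898 -0.1378  0.098 ] mid [ 0.4945 -0.1379  0.0973]
mat [ 226  160   47   47 1650] [0.5297 0.0784 0.003 ] mid [0.5284 0.0784 0.003 ]
mat [134 162  23   1  23] [0.594  0.4063 0.0082] mid [0.5942 0.406  0.0073]
mat [158 162  55   1  55] [0.5941 0.2805 0.0081] mid [0.5944 0.2808 0.0067]
mat [130 209  11   8  49] [0.435  0.4335 0.0113] mid [0.4341 0.4337 0.0076]
vial [116 156 102   6 422] [0.5954 0.337  0.0551] mid [0.594  0.3303 0.0596]
vial [132 187  11  10  82] [0.4939 0.4167 0.0612] mid [0.4932 0.4185 0.058 ]
vial [192 192   9   9  71] [0.4787 0.2384 0.0625] mid [0.4788 0.2385 0.0593]
green [291 191  12   4  24] [ 0.4907 -0.0627  0.0262] mid [ 0.492  -0.0664  0.0584]
dark high [240 110  14   5  35] [0.7384 0.0868 0.0741] 
[... 1128 characters left out ...]
.5931 0.2187 0.0424]
rocker [287 159   6  14  19] [ 0.5743 -0.0438  0.0293] mid [ 0.5772 -0.0486  0.0308]
rocker [349 166  14  19  41] [ 0.537  -0.2462  0.0346] mid [ 0.5468 -0.2519  0.0326]
rocker [292 174  18   9  31] [ 0.5342 -0.0762  0.0311] mid [ 0.5382 -0.0815  0.0325]
rocker [309 185  16   8  57] [ 0.5032 -0.1291  0.0304] mid [ 0.5059 -0.1319  0.0316]
rocker [287 190  39  12 163] [ 0.4832 -0.1018  0.0253] mid [ 0.4847 -0.0991  0.0324]
rocker [367 191  19   4  43] [ 0.4918 -0.3124  0.0286] mid [ 0.493  -0.3157  0.0323]
rocker [344 193  14  11  28] [ 0.4764 -0.2439  0.0226] mid [ 0.477  -0.2369  0.0239]
rocker [359 198  26   7  82] [ 0.4691 -0.3014  0.0251] mid [ 0.4674 -0.3005  0.0297]
```

View pics/c1.png

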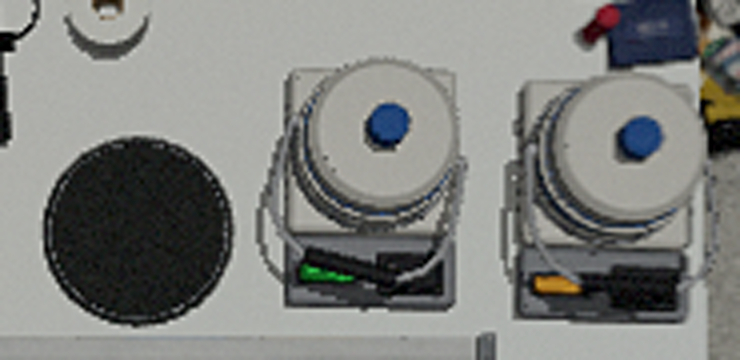

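Read from the crop: the green dock's canister is at about (0.589,-0.106) with yaw about -14.6°. Its grip, at crop pixel (345,267), is at about (0.4855,-0.078,0.105). Moving towards the grip.

```bash
python3 -m pendant '[-0,0,-0.3,0.25,-0.24,0,0.4, 0,0,-0.6,0.5,-0.48,0,0.4, 0,0,-1,0.75,-0.72,0,0.4, 0,0,-1,0.75,-0.72,0,0.4, 0,0,-1,0.75,-0.72,0,0.4, 0,0,-1,0.75,-0.72,0,0.4]' 20
cat >> h.py <<'E'
def down(deg):  # tool z down, tool y at world angle deg
    a=np.radians(deg); y=np.array([np.cos(a),np.sin(a),0]); z=np.array([0,0,-1.]); return R.from_matrix(np.stack([np.cross(y,z),y,z],1))
E
python3 -c "
from h import *
go([.4855,-.0784,.19],down(-14.6))
W=np.load('/tmp/top0.npz')['W']
for u,v in((365,230),(348,245),(385,265),(385,215),(340,258)): print(W[v,u].round(3))"
```

```text
t: 0.85
tool_pos: [0.3169, -0.341, 0.2309]
tool_rot: [-2.912, -1.177, -0.001]
contact_force: [-0.4, -1.1, -0.1]
opening: 0.034
grip_force: 0.0
shift [ 1.0123 -0.239   0.1369]
turn [-2.0000e-04 -1.3000e-03 -1.0461e+00]
[ 0.379 -0.285 -0.006]
[ 0.332 -0.231 -0.006]
[ 0.271 -0.343 -0.005]
[ 0.426 -0.347  0.002]
[ 0.292 -0.204 -0.001]
```

```bash
python3 -m pendant '[0,0,-0.3,0.33,-0.08,0.04,0.4, 0,0,-0.6,0.66,-0.16,0.08,0.4, 0,0,-1,1,-0.239,0.137,0.4, 0,0,-1,1,-0.239,0.137,0.4, 0,0,-1,1,-0.239,0.137,0.4, 0,0,-1,1,-0.239,0.137,0.4, 0,0,-1,1,-0.239,0.137,0.4]'
python3 -c "
from h import *
go([.4855,-.0784,.086],down(-14.6))
for n in('scene','top'):
    d=cam(n); save(d,n+'1.png',(240,150,400,270) if n=='top' else (220,130,380,250),scale=4.5)"
```

```text
t: 1.72
tool_pos: [0.4826, -0.0857, 0.1898]
tool_rot: [-2.514, -1.883, 0.002]
contact_force: [0.2, 0.5, 1.1]
opening: 0.0341
grip_force: 0.0
shift [0.0264 0.0027 0.3461]
turn [-0.0017  0.0011 -0.0576]
```

View pics/top1.png

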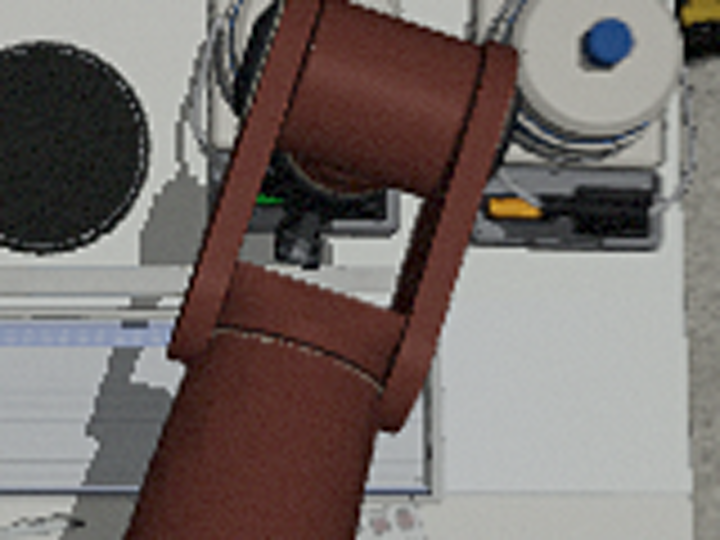

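The arm hides the grip in the top view. I'll descend and watch the force and opening.

```bash
python3 -m pendant '[0,0,-0.058,0.026,0.003,0,0.4, 0,0,-0.058,0.026,0.003,0.1,0.4, 0,0,-0.058,0.026,0.003,0.2,0.4, 0,0,-0.058,0.026,0.003,0.27,0.4, 0,0,-0.058,0.026,0.003,0.346,0.4, 0,0,-0.058,0.026,0.003,0.346,0.4, 0,0,-0.058,0.026,0.003,0.346,0, 0,0,-0.058,0.026,0.003,0.346,0, 0,0,-0.058,0.026,0.003,0.346,0, 0,0,-0.058,0.026,0.003,0.346,0]' 20
python3 -c "
from h import *
d=cam('scene'); save(d,'s2.png',(240,130,360,240),scale=5)"
```

```text
t: 3.08
tool_pos: [0.4867, -0.0784, 0.0876]
tool_rot: [2.484, 1.92, 0.001]
contact_force: [0.0, -1.8, 2.9]
opening: 0.0141
grip_force: 21.5
```

View pics/s2.png

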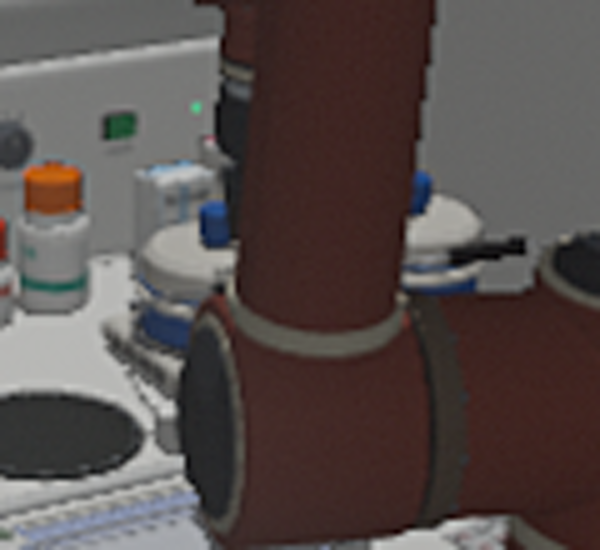

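```bash
python3 -m pendant '[0,0,0,0,0.025,-0.045,0, 0,0,0,0,0.048,-0.077,0, 0,0,0,0,0.074,-0.106,0, 0,0,0,0,0.102,-0.133,0, 0,0,0,0,0.134,-0.157,0, 0,0,0,0,0.167,-0.177,0, 0,0,0,0,0.203,-0.194,0, 0,0,0,0,0.239,-0.208,0, 0,0,0,0,0.278,-0.218,0, 0,0,0,0,0.316,-0.224,0, 0,0,0,0,0.356,-0.226,0, 0,0,0,0,0.356,-0.226,0]'
```

```text
t: 4.62
tool_pos: [0.5903, -0.1052, 0.1544]
tool_rot: [2.485, 1.921, 0.001]
contact_force: [-1.7, -1.5, 4.5]
opening: 0.014
grip_force: 22.0
```

```bash
python3 -m pendant '[0,0,0,0,0,0,0, 0,0,0,0,0,-0.01,0, 0,0,0,0,0,-0.02,0, 0,0,0,0,0,-0.035,0, 0,0,0,0,0,-0.05,0, 0,0,0,0,0,-0.07,0, 0,0,0,0,0,-0.09,0, 0,0,0,0,0,-0.11,0, 0,0,0,0,0,-0.13,0, 0,0,0,0,0,-0.15,0, 0,0,0,0,0,-0.15,0, 0,0,0,0,0,-0.15,0]' 80
python3 -c "
from h import *
d=cam('scene'); save(d,'s3.png',(240,110,360,220),scale=5)
go([.5289,.0784,.17])"
```

```text
t: 6.12
tool_pos: [0.5891, -0.1047, 0.199]
tool_rot: [-2.485, -1.921, 0.0]
contact_force: [-0.4, -0.3, -6.8]
opening: 0.0126
grip_force: 78.0
shift [ 0.5402 -0.3473  0.0963]
```

View pics/s3.png

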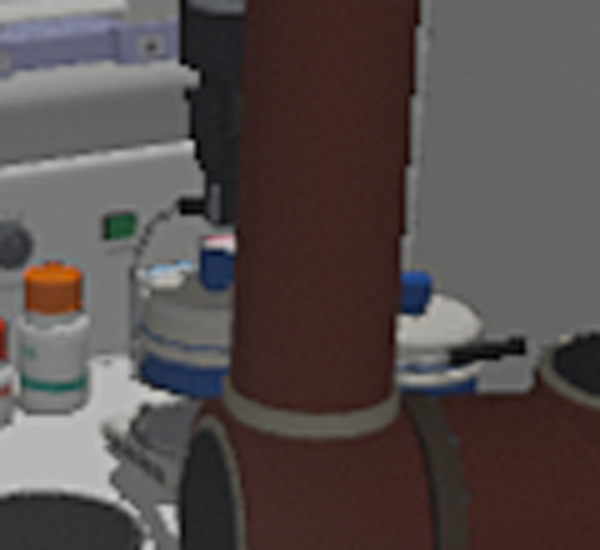

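```bash
python3 -m pendant '[0,0,0,0.015,-0.01,0,0, 0,0,0,0.05,-0.032,0,0, 0,0,0,0.1,-0.064,0,0, 0,0,0,0.16,-0.103,0,0, 0,0,0,0.22,-0.141,0,0, 0,0,0,0.28,-0.18,0,0, 0,0,0,0.34,-0.218,0,0, 0,0,0,0.4,-0.257,0,0, 0,0,0,0.45,-0.289,0,0, 0,0,0,0.495,-0.318,0,0, 0,0,0,0.525,-0.337,0,0, 0,0,0,0.54,-0.347,0,0]'
python3 -m pendant '[0,0,0,0,0,0,0, 0,0,0,0,0,0,0, 0,0,0,0,0,0.02,0, 0,0,0,0,0,0.05,0, 0,0,0,0,0,0.08,0, 0,0,0,0,0,0.11,0, 0,0,0,0,0,0.14,0, 0,0,0,0,0,0.165,0, 0,0,0,0,0,0.185,0, 0,0,0,0,0,0.2,0, 0,0,0,0,0,0.2,0, 0,0,0,0,0,0.2,0]'
python3 -c "
from h import *
go([.529,.0784,.1275])
d=cam('scene'); save(d,'s4.png',(200,110,320,230),scale=5)"
```

```text
t: 7.68
tool_pos: [0.5291, 0.0787, 0.1992]
tool_rot: [2.485, 1.922, 0.0]
contact_force: [-0.2, -0.9, -6.3]
opening: 0.0123
grip_force: 78.0
t: 9.18
tool_pos: [0.5295, 0.0783, 0.1396]
tool_rot: [2.485, 1.921, 0.001]
contact_force: [1.1, 0.9, -6.8]
opening: 0.0123
grip_force: 78.0
shift [ 0.     -0.0018  0.0403]
```

View pics/s4.png

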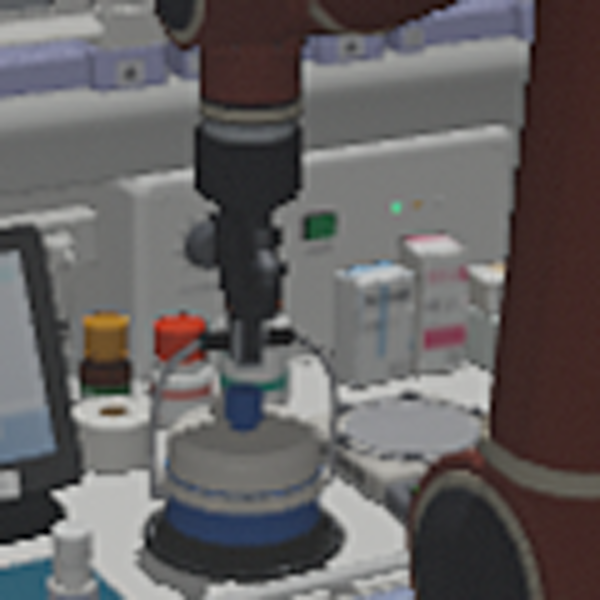

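The canister hangs upright just above the mat with its lid on. Lowering the last 12 mm.

```bash
python3 -m pendant '[0,0,0,0,0,0.01,0, 0,0,0,0,0,0.02,0, 0,0,0,0,0,0.028,0, 0,0,0,0,0,0.034,0, 0,0,0,0,0,0.039,0, 0,0,0,0,0,0.042,0, 0,0,0,0,0,0.042,0, 0,0,0,0,0,0.042,0]'
```

```text
t: 10.22
tool_pos: [0.5303, 0.078, 0.1285]
tool_rot: [2.484, 1.92, 0.003]
contact_force: [-3.5, -2.6, 5.4]
opening: 0.0122
grip_force: 79.5
```

```bash
python3 -m pendant '[0,0,0,0,0,0,0.27, 0,0,0,0,0,-0.005,0.27, 0,0,0,0,-0.039,-0.003,0.27, 0,0,0,0,-0.078,0.003,0.27, 0,0,0,0,-0.116,0.013,0.27, 0,0,0,0,-0.153,0.026,0.27, 0,0,0,0,-0.189,0.043,0.27, 0,0,0,0,-0.222,0.064,0.27, 0,0,0,0,-0.253,0.088,0.27, 0,0,0,0,-0.282,0.114,0.27, 0,0,0,0,-0.308,0.144,0.27, 0,0,0,0,-0.331,0.176,0.27]'
python3 -m pendant '[0,0,0,0,-0.015,0.025,0.27, 0,0,0,0,-0.025,0.04,0.27, 0,0,0,0,-0.025,0.04,0.4, 0,0,0,0,-0.025,0.04,0.4, 0,0,0,0,-0.025,-0.04,0.4, 0,0,0,0,-0.025,-0.13,0.4, 0,0,0,0,-0.025,-0.23,0.4, 0,0,0,0,-0.025,-0.34,0.4, 0,0,0,0,-0.025,-0.45,0.4, 0,0,0,0,-0.525,-0.45,0.6, 0,0,0,0,-0.525,-0.45,0.6, 0,0,0,0,-0.525,-0.45,0.6]'
python3 - <<'E'
from h import *
d=cam("top"); W=cloud(d); im=d["image"].astype(int); save(d,"t5.png",(100,110,400,260),scale=2.66)
np.savez("/tmp/t5.npz",W=W,im=d["image"])
r,g,b=im[...,0],im[...,1],im[...,2]
Z=W[...,2]
def med(m,name):
    n,l,s,c=cv2.connectedComponentsWithStats(m.astype(np.uint8))
    for i in range(1,n):
        if s[i,4]>12: 
            P=W[l==i]; print(name,s[i],np.nanmedian(P,0).round(4),"mid",((np.nanmax(P,0)+np.nanmin(P,0))/2).round(4))
roi=np.zeros(Z.shape,bool); roi[110:225,100:395]=1
med(roi&(b>r+60)&(b>g+20)&(Z>.06),"knob")
med(roi&(r>120)&(abs(Z-.074)<.01),"lidtop")
med(roi&(W[...,0]<.57)&(Z>.045)&(Z<.075)&(W[...,1]>.1),"vial")
E
```

```text
t: 11.72
tool_pos: [0.4326, 0.1033, 0.0731]
tool_rot: [-2.485, -1.922, 0.0]
contact_force: [-0.3, -0.4, -0.2]
opening: 0.0233
grip_force: 0.0
t: 13.22
tool_pos: [0.279, 0.1433, 0.209]
tool_rot: [2.484, 1.923, 0.002]
contact_force: [0.3, 0.9, -0.0]
opening: 0.0511
grip_force: 0.0
knob [371 155   9   9  66] [ 0.5773 -0.2868  0.1313] mid [ 0.5768 -0.2868  0.1325]
knob [245 172   9   9  61] [0.532  0.0775 0.106 ] mid [0.5322 0.0775 0.1064]
lidtop [286 110  14   5  21] [ 0.7338 -0.0627  0.0745] mid [ 0.7349 -0.0555  0.0747]
lidtop [365 110  21   6  70] [ 0.7352 -0.3068  0.0791] mid [ 0.7331 -0.3055  0.0758]
lidtop [231 161  37  36 953] [0.5292 0.0777 0.0745] mid [0.5309 0.0777 0.0742]
lidtop [223 201   6   8  15] [0.4488 0.1492 0.0788] mid [0.4516 0.1481 0.0752]
lidtop [252 207  13   9  20] [0.4288 0.0523 0.0748] mid [0.4319 0.0508 0.0753]
vial [230 166  12  31 161] [0.5227 0.117  0.0721] mid [0.5244 0.1191 0.0602]
vial [222 183   5  21  38] [0.4866 0.1561 0.0597] mid [0.4885 0.1544 0.0596]
vial [132 187  11  10  82] [0.4936 0.4167 0.062 ] mid [0.4941 0.4179 0.0577]
vial [192 192   9   9  72] [0.4786 0.2381 0.0621] mid [0.4792 0.2384 0.0571]
```

View pics/t5.png

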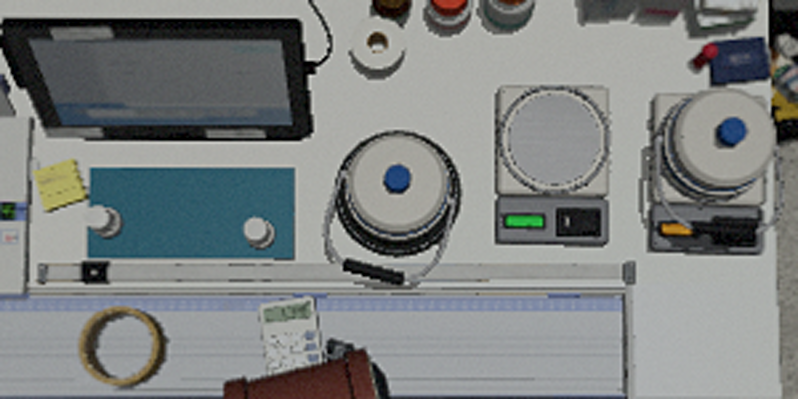

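The canister is on the mat with the bail leaning towards the robot at crop (375,270), and its knob is at (397,178). The dock is empty and its rocker is at crop (578,222). Next I'll take the lid off.

```bash
python3 -c "
from h import *
go([.531,.0776,.079],down(-14.6))"
```

```text
shift [-0.0039  0.8718  0.4338]
turn [ 0.0007 -0.0027  0.0051]
```

```bash
python3 -m pendant '[0,0,0,0,0.15,0,0.6, 0,0,0,0,0.33,0,0.6, 0,0,0,-0.004,0.52,0,0.6, 0,0,0,-0.004,0.7,0.05,0.6, 0,0,0,-0.004,0.872,0.12,0.6, 0,0,0,-0.004,0.872,0.2,0.6, 0,0,0,-0.004,0.872,0.3,0.6, 0,0,0,-0.004,0.872,0.38,0.6, 0,0,0,-0.004,0.872,0.434,0.6, 0,0,0,-0.004,0.872,0.434,0.6]'
python3 -m pendant '[0,0,0,0,0,0,0.2, 0,0,0,0,0,0,0.2, 0,0,0,0,0,0,0.2, 0,0,0,0,0,0,0.2, 0,0,0,0,0,-0.03,0.2, 0,0,0,0,0,-0.07,0.2, 0,0,0,0,0,-0.12,0.2, 0,0,0,0,0,-0.2,0.2, 0,0,0,0,0,-0.3,0.2, 0,0,0,0,0,-0.4,0.2, 0,0,0,0,0,-0.4,0.2, 0,0,0,0,0,-0.4,0.2]' 40
python3 -c "
from h import *
go([.365,-.285,.2])
d=cam('scene'); save(d,'s6.png',(180,110,330,230),scale=4)"
```

```text
t: 14.52
tool_pos: [0.5329, 0.0756, 0.0772]
tool_rot: [-2.484, -1.92, 0.004]
contact_force: [-0.4, -0.4, 0.4]
opening: 0.0508
grip_force: 0.0
t: 16.02
tool_pos: [0.533, 0.0759, 0.1977]
tool_rot: [-2.485, -1.921, 0.002]
contact_force: [-0.5, 0.4, -1.1]
opening: 0.0286
grip_force: 39.6
shift [-1.3051 -0.2393 -0.0069]
```

View pics/s6.png

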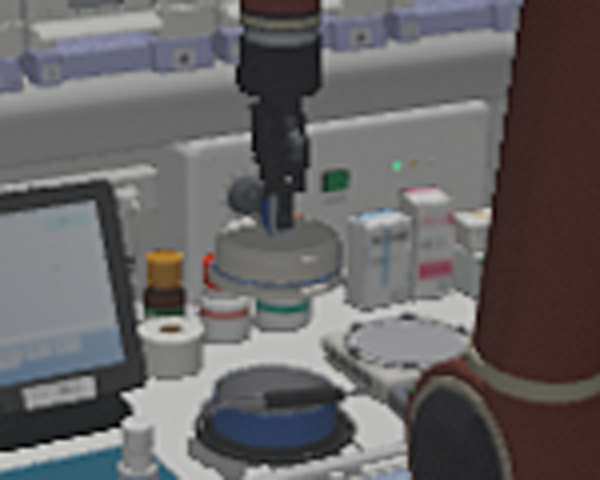

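```bash
python3 -m pendant '[0,0,0,-0.05,-0.01,0,0.2, 0,0,0,-0.13,-0.024,0,0.2, 0,0,0,-0.23,-0.042,0,0.2, 0,0,0,-0.35,-0.064,0,0.2, 0,0,0,-0.47,-0.086,0,0.2, 0,0,0,-0.59,-0.108,0,0.2, 0,0,0,-0.71,-0.13,0,0.2, 0,0,0,-0.83,-0.152,0,0.2, 0,0,0,-0.93,-0.17,0,0.2, 0,0,0,-0.98,-0.18,0,0.2, 0,0,0,-1,-0.183,0,0.2, 0,0,0,-1,-0.183,0,0.2]'
python3 -c "
from h import *
go([.365,-.285,.043],down(-14.6))"
```

```text
t: 17.58
tool_pos: [0.4049, -0.2004, 0.1984]
tool_rot: [-2.485, -1.921, -0.0]
contact_force: [0.4, 0.8, -0.9]
opening: 0.0284
grip_force: 39.6
shift [-0.3066 -0.0576  0.5177]
turn [-0.0007 -0.001   0.0007]
```

```bash
python3 -m pendant '[0,0,0,-0.1,-0.02,0,0.2, 0,0,0,-0.2,-0.04,0.05,0.2, 0,0,0,-0.28,-0.05,0.12,0.2, 0,0,0,-0.306,-0.058,0.2,0.2, 0,0,0,-0.306,-0.058,0.28,0.2, 0,0,0,-0.306,-0.058,0.36,0.2, 0,0,0,-0.306,-0.058,0.42,0.2, 0,0,0,-0.306,-0.058,0.46,0.2, 0,0,0,-0.306,-0.058,0.49,0.2, 0,0,0,-0.306,-0.058,0.51,0.2, 0,0,0,-0.306,-0.058,0.518,0.2, 0,0,0,-0.306,-0.058,0.518,0.2]'
python3 -m pendant '[0,0,0,0,0,0,0.2, 0,0,0,0,0,0,0.6, 0,0,0,0,0,0,0.6, 0,0,0,0,0,0,0.6, 0,0,0,0,0,-0.1,0.6, 0,0,0,0,0,-0.25,0.6, 0,0,0,0,0,-0.4,0.6, 0,0,0,0,0,-0.5,0.6, 0,0,0,0,0,-0.5,0.6]'
python3 -c "
from h import *
o=telemetry.get_obs(); print(o['q'].round(2))
go([.4788,.2383,.2])"
```

```text
t: 19.08
tool_pos: [0.3655, -0.2855, 0.0451]
tool_rot: [2.485, 1.922, 0.0]
contact_force: [-3.4, 4.6, 8.5]
opening: 0.0287
grip_force: 40.6
t: 20.2
tool_pos: [0.3662, -0.2865, 0.1963]
tool_rot: [2.48, 1.918, 0.001]
contact_force: [-0.1, 0.2, 0.1]
opening: 0.0512
grip_force: 0.0
[-0.82 -0.33  2.02 -0.    1.45 -0.57]
shift [ 1.7873 -0.077  -0.0189]
```

```bash
python3 -m pendant '[0,0,0,0.1,-0.005,0,0.6, 0,0,0,0.25,-0.012,0,0.6, 0,0,0,0.42,-0.02,0,0.6, 0,0,0,0.6,-0.027,0,0.6, 0,0,0,0.8,-0.035,0,0.6, 0,0,0,0.95,-0.042,0,0.6, 0,0,0,1,-0.044,0,0.6]'
python3 -m pendant '[0,0,0,0.15,-0.005,0,0.6, 0,0,0,0.3,-0.012,0,0.6, 0,0,0,0.45,-0.02,0,0.6, 0,0,0,0.6,-0.025,0,0.6, 0,0,0,0.7,-0.03,0,0.6, 0,0,0,0.75,-0.032,0,0.6, 0,0,0,0.75,-0.032,0,0.6]'
python3 - <<'E'
from h import *
d=cam("top"); W=cloud(d); im=d["image"].astype(int); Z=W[...,2]
save(d,"t7.png",(100,110,400,280),scale=2.66)
m=((W[...,0]<.57)&(W[...,0]>.4)&(Z>.045)&(Z<.075)&(W[...,1]>.13)).astype(np.uint8)
n,l,s,c=cv2.connectedComponentsWithStats(m)
for i in range(1,n):
    if s[i,4]>12: print("vial",s[i],np.nanmedian(W[l==i],0).round(4))
d=cam("scene"); W=cloud(d); Z=W[...,2]
m=((W[...,0]<.57)&(W[...,0]>.4)&(Z>.045)&(Z<.075)&(W[...,1]>.13)).astype(np.uint8)
n,l,s,c=cv2.connectedComponentsWithStats(m)
for i in range(1,n):
    if s[i,4]>12: print("vial scene",s[i],np.nanmedian(W[l==i],0).round(4))
go([.4788,.2383,.032],down(-14.6))
E
```

```text
t: 21.08
tool_pos: [0.4269, 0.0106, 0.1912]
tool_rot: [-2.48, -1.924, 0.003]
contact_force: [0.3, -0.0, -0.1]
opening: 0.051
grip_force: 0.0
t: 21.95
tool_pos: [0.475, 0.2283, 0.1923]
tool_rot: [-2.485, -1.922, 0.003]
contact_force: [-0.3, -0.1, 0.1]
opening: 0.0511
grip_force: 0.0
vial [222 182   5  21  37] [0.491  0.1563 0.0592]
vial [132 187  11  10  81] [0.4938 0.4167 0.0623]
vial [194 194   7   7  31] [0.4727 0.2321 0.0609]
vial scene [232 210   8   2  15] [0.4799 0.1555 0.0649]
vial scene [211 214   8   9  60] [0.474  0.2402 0.0586]
vial scene [159 223   9   9  67] [0.488  0.4194 0.0588]
shift [0.0383 0.0036 0.5357]
turn [-0.001   0.0019 -0.0011]
```

View pics/t7.png

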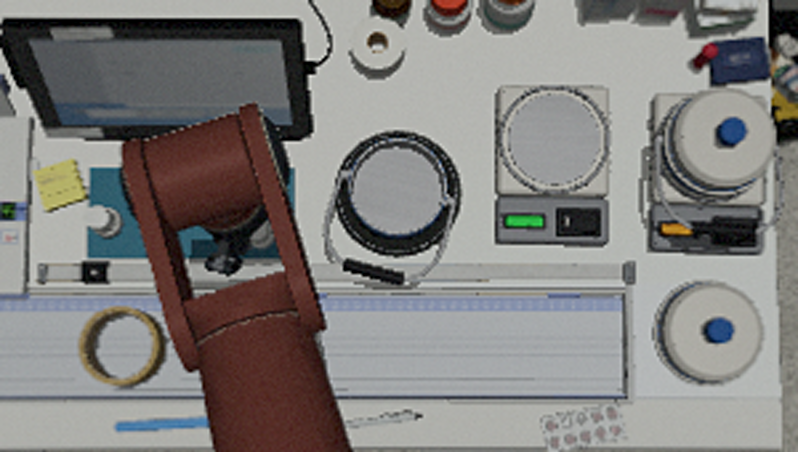

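```bash
python3 -m pendant '[0,0,0,0.038,0.004,0.05,0.6, 0,0,0,0.038,0.004,0.15,0.6, 0,0,0,0.038,0.004,0.25,0.6, 0,0,0,0.038,0.004,0.35,0.6, 0,0,0,0.038,0.004,0.43,0.6, 0,0,0,0.038,0.004,0.48,0.6, 0,0,0,0.038,0.004,0.519,0.6, 0,0,0,0.038,0.004,0.519,0.6, 0,0,0,0.038,0.004,0.519,0.2, 0,0,0,0.038,0.004,0.519,0.2, 0,0,0,0.038,0.004,0.519,0.2, 0,0,0,0.038,0.004,0.519,0.2]' 30
python3 -m pendant '[0,0,0,0,0,-0.03,0.2, 0,0,0,0,0,-0.1,0.2, 0,0,0,0,0,-0.2,0.2, 0,0,0,0,0,-0.3,0.2, 0,0,0,0,0,-0.35,0.2, 0,0,0,0,0,-0.35,0.2]'
python3 - <<'E'
from h import *
c=np.array([.5315,.0776]); yd=np.array([.252,.968]); print(c+.03*yd,c-.03*yd)
go([*(c+.03*yd),.15],down(-14.6))
d=cam("scene"); save(d,"s8.png",(170,110,320,230),scale=4)
E
```

```text
t: 23.55
tool_pos: [0.48, 0.2397, 0.0386]
tool_rot: [2.485, 1.921, 0.003]
contact_force: [0.0, -0.7, 3.0]
opening: 0.0267
grip_force: 30.1
t: 24.3
tool_pos: [0.4796, 0.2396, 0.1435]
tool_rot: [2.485, 1.921, 0.003]
contact_force: [0.9, 0.2, -0.8]
opening: 0.0268
grip_force: 29.9
[0.53906 0.10664] [0.52394 0.04856]
shift [-0.3792  0.3033 -0.0214]
turn [ 0.0033 -0.0022  0.0008]
```

View pics/s8.png

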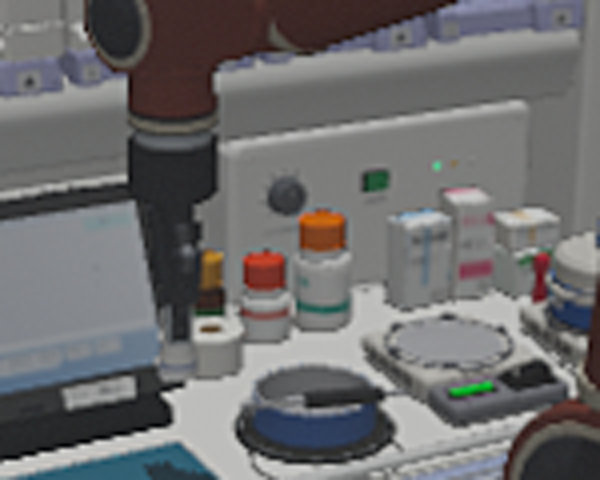

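```bash
python3 -m pendant '[0,0,0,-0.06,0.05,0,0.2, 0,0,0,-0.15,0.12,0,0.2, 0,0,0,-0.25,0.2,0,0.2, 0,0,0,-0.34,0.27,0,0.2, 0,0,0,-0.379,0.303,0,0.2, 0,0,0,-0.379,0.303,0.05,0.2, 0,0,0,-0.379,0.303,0.12,0.2, 0,0,0,-0.379,0.303,0.2,0.2, 0,0,0,-0.379,0.303,0.26,0.2, 0,0,0,-0.379,0.303,0.3,0.2, 0,0,0,-0.379,0.303,0.323,0.2, 0,0,0,-0.379,0.303,0.323,0.2]'
python3 -m pendant '[0,0,0,0,0,0,0.2, 0,0,0,0,0,0.004,0.2, 0,0,0,0,0,0.004,0.55, 0,0,0,0,0,0.004,0.55, 0,0,0,0,0,0.004,0.55, 0,0,0,0,0,-0.08,0.55, 0,0,0,0,0,-0.2,0.55, 0,0,0,0,0,-0.35,0.55, 0,0,0,0,0,-0.45,0.6, 0,0,0,0,0,-0.45,0.6]'
python3 -c "
from h import *
go([.4935,.4170,.15],down(-14.6)); print(telemetry.get_obs()['q'].round(2))"
```

```text
t: 25.85
tool_pos: [0.539, 0.1067, 0.046]
tool_rot: [2.485, 1.921, 0.001]
contact_force: [0.2, -0.2, -0.9]
opening: 0.027
grip_force: 29.5
t: 27.1
tool_pos: [0.5404, 0.1067, 0.1841]
tool_rot: [2.482, 1.919, 0.009]
contact_force: [-0.3, 0.9, -1.0]
opening: 0.0511
grip_force: 0.0
shift [ 0.9616 -0.4124  0.1131]
turn [ 0.0119 -0.0039  0.0008]
[ 0.06 -0.1   1.84  0.    1.39  0.31]
```

```bash
python3 -m pendant '[0,0,0,0.08,-0.1,0,0.6, 0,0,0,0.2,-0.2,0,0.6, 0,0,0,0.36,-0.28,0,0.6, 0,0,0,0.52,-0.34,0,0.6, 0,0,0,0.7,-0.38,0,0.6, 0,0,0,0.86,-0.4,0,0.6, 0,0,0,0.95,-0.412,0,0.6, 0,0,0,0.962,-0.412,0,0.6, 0,0,0,0.962,-0.412,0,0.6]'
python3 - <<'E'
from h import *
go([.4935,.4170,.038],down(-14.6))
d=cam("scene"); W=cloud(d); Z=W[...,2]; save(d,"s9.png",(130,130,290,250),scale=4)
m=((W[...,0]<.57)&(W[...,0]>.4)&(Z>.045)&(Z<.075)&(W[...,1]>.0)).astype(np.uint8)
n,l,s,c=cv2.connectedComponentsWithStats(m)
for i in range(1,n):
    if s[i,4]>12: print("vial scene",s[i],np.nanmedian(W[l==i],0).round(4))
E
```

```text
t: 28.22
tool_pos: [0.491, 0.4161, 0.1791]
tool_rot: [2.485, 1.921, -0.004]
contact_force: [0.8, -0.4, -0.4]
opening: 0.0513
grip_force: 0.0
shift [0.0059 0.0081 0.4703]
turn [-0.0026  0.0041  0.0007]
vial scene [237 199   8  10  63] [0.5323 0.107  0.0622]
vial scene [232 210   8   2  15] [0.4791 0.1566 0.0674]
vial scene [159 223   9   9  66] [0.4864 0.4191 0.0591]
```

View pics/s9.png

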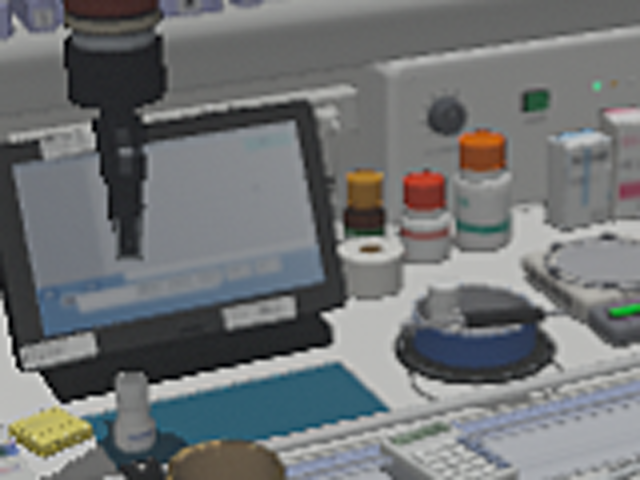

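The first vial stands in the canister at crop (445,305), and the second has not moved, at crop (133,410). Picking the second.

```bash
python3 -m pendant '[0,0,0,0.006,0.008,0.05,0.6, 0,0,0,0.006,0.008,0.15,0.6, 0,0,0,0.006,0.008,0.25,0.6, 0,0,0,0.006,0.008,0.34,0.6, 0,0,0,0.006,0.008,0.42,0.6, 0,0,0,0.006,0.008,0.472,0.6, 0,0,0,0.006,0.008,0.472,0.6, 0,0,0,0.006,0.008,0.472,0.6, 0,0,0,0.006,0.008,0.472,0.2, 0,0,0,0.006,0.008,0.472,0.2, 0,0,0,0.006,0.008,0.472,0.2, 0,0,0,0.006,0.008,0.472,0.2]' 30
python3 -m pendant '[0,0,0,0,0,-0.03,0.2, 0,0,0,0,0,-0.1,0.2, 0,0,0,0,0,-0.2,0.2, 0,0,0,0,0,-0.3,0.2, 0,0,0,0,0,-0.4,0.2, 0,0,0,0,0,-0.43,0.2, 0,0,0,0,0,-0.43,0.2]'
python3 -c "
from h import *
go([.5239,.0486,.0465],down(-14.6))"
```

```text
t: 29.78
tool_pos: [0.4952, 0.4187, 0.0406]
tool_rot: [2.485, 1.922, 0.004]
contact_force: [1.0, 0.0, 5.2]
opening: 0.0267
grip_force: 30.0
t: 30.65
tool_pos: [0.4945, 0.4182, 0.1689]
tool_rot: [2.485, 1.922, 0.002]
contact_force: [0.5, 0.2, -0.9]
opening: 0.0269
grip_force: 29.6
shift [-1.1682  0.4047  0.407 ]
turn [ 0.0018 -0.0021  0.0007]
```

```bash
python3 -m pendant '[0,0,0,-0.08,0.02,0,0.2, 0,0,0,-0.2,0.06,0,0.2, 0,0,0,-0.35,0.11,0,0.2, 0,0,0,-0.5,0.17,0,0.2, 0,0,0,-0.65,0.22,0,0.2, 0,0,0,-0.8,0.28,0,0.2, 0,0,0,-0.92,0.32,0,0.2, 0,0,0,-0.98,0.34,0,0.2, 0,0,0,-1,0.347,0,0.2, 0,0,0,-1,0.347,0,0.2]'
python3 -c "
from h import *
go([.5239,.0486,.0485],down(-14.6))"
```

```text
t: 31.9
tool_pos: [0.5193, 0.1021, 0.1676]
tool_rot: [-2.484, -1.921, 0.0]
contact_force: [-0.1, 0.2, -1.5]
opening: 0.0266
grip_force: 29.6
shift [-0.1687  0.0599  0.397 ]
turn [-0.0016 -0.0006  0.0011]
```

```bash
python3 -m pendant '[0,0,0,-0.06,0.02,0,0.2, 0,0,0,-0.13,0.045,0,0.2, 0,0,0,-0.168,0.06,0,0.2, 0,0,0,-0.168,0.06,0.07,0.2, 0,0,0,-0.168,0.06,0.16,0.2, 0,0,0,-0.168,0.06,0.25,0.2, 0,0,0,-0.168,0.06,0.32,0.2, 0,0,0,-0.168,0.06,0.36,0.2, 0,0,0,-0.168,0.06,0.385,0.2, 0,0,0,-0.168,0.06,0.395,0.2, 0,0,0,-0.168,0.06,0.4,0.2, 0,0,0,-0.168,0.06,0.4,0.2]'
python3 -m pendant '[0,0,0,0,0,0,0.55, 0,0,0,0,0,0,0.55, 0,0,0,0,0,0,0.55, 0,0,0,0,0,-0.08,0.55, 0,0,0,0,0,-0.2,0.55, 0,0,0,0,0,-0.35,0.55, 0,0,0,0,0,-0.45,0.6, 0,0,0,-0.3,-0.2,-0.45,0.6, 0,0,0,-0.6,-0.2,-0.45,0.6, 0,0,0,-0.9,-0.2,-0.45,0.6, 0,0,0,-0.9,-0.2,-0.45,0.6]'
python3 - <<'E'
from h import *
go([.3655,-.2855,.2],down(-14.6))
d=cam("top"); W=cloud(d); im=d["image"].astype(int); Z=W[...,2]
save(d,"t10.png",(200,130,400,280),scale=4)
r,g,b=im[...,0],im[...,1],im[...,2]
def med(m,name):
    n,l,s,c=cv2.connectedComponentsWithStats(m.astype(np.uint8))
    for i in range(1,n):
        if s[i,4]>12: 
            P=W[l==i]; print(name,s[i],np.nanmedian(P,0).round(4),"mid",((np.nanmax(P,0)+np.nanmin(P,0))/2).round(4))
med((abs(W[...,0]-.53)<.05)&(abs(W[...,1]-.078)<.06)&(Z>.055),"vials")
med((abs(W[...,0]-.53)<.09)&(abs(W[...,1]-.078)<.09)&(abs(Z-.037)<.006),"rim")
med((b>r+60)&(b>g+20)&(Z>.06)&(Z<.15)&(W[...,1]<-.05),"knob")
E
```

```text
t: 33.4
tool_pos: [0.5247, 0.0482, 0.0486]
tool_rot: [2.485, 1.921, 0.001]
contact_force: [-0.5, 0.8, -0.5]
opening: 0.0272
grip_force: 29.6
t: 34.78
tool_pos: [0.4081, -0.1691, 0.1834]
tool_rot: [2.484, 1.922, 0.001]
contact_force: [0.9, 0.2, -0.0]
opening: 0.0514
grip_force: 0.0
shift [-0.4113 -0.0398 -0.0552]
turn [0.003  0.0008 0.0019]
vials [235 172  10  10  69] [0.5367 0.1053 0.068 ] mid [0.5381 0.1067 0.0649]
vials [254 177  10  10  70] [0.5225 0.049  0.0681] mid [0.5226 0.049  0.0674]
rim [226 162  39  22  90] [0.5682 0.1152 0.0378] mid [0.5553 0.0905 0.037 ]
rim [235 179  10   5  14] [0.5262 0.1076 0.0326] mid [0.5291 0.1076 0.0366]
rim [266 179   6  13  33] [0.515  0.0192 0.0368] mid [0.5155 0.0178 0.0369]
rim [232 185  22  14  37] [0.4843 0.1027 0.0385] mid [0.4955 0.0982 0.0376]
rim [255 188  11  10  19] [0.4874 0.0442 0.0379] mid [0.492  0.0442 0.0367]
knob [324  95  17   3  29] [ 0.7773 -0.1734  0.0938] mid [ 0.7771 -0.1729  0.0942]
knob [371 154   9  10  67] [ 0.5772 -0.2876  0.1318] mid [ 0.5778 -0.2861  0.132 ]
```

View pics/t10.png

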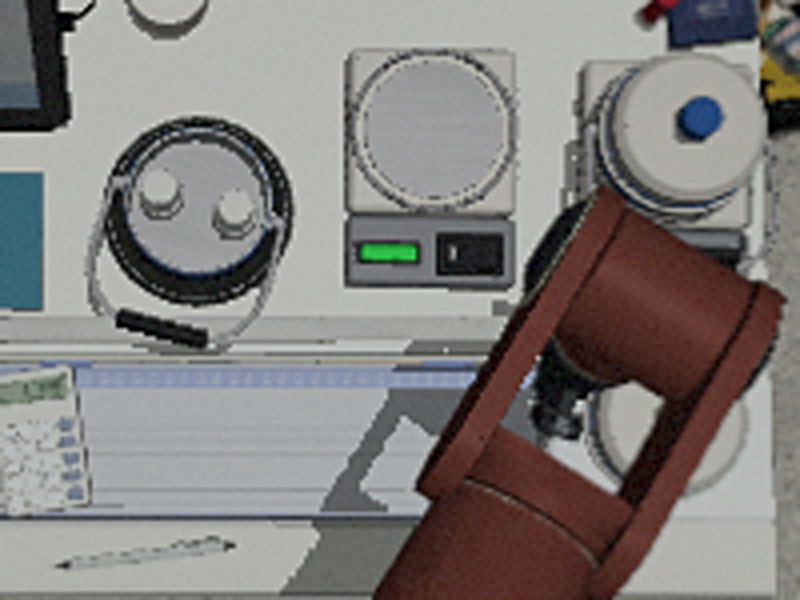

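Both vials stand in the canister, at crop (160,190) and (236,213). Fetching the lid now.

```bash
python3 -m pendant '[0,0,0,-0.1,-0.01,0,0.6, 0,0,0,-0.25,-0.02,0,0.6, 0,0,0,-0.38,-0.035,0,0.6, 0,0,0,-0.411,-0.04,0,0.6, 0,0,0,-0.411,-0.04,0.08,0.6, 0,0,0,-0.411,-0.04,0.18,0.6, 0,0,0,-0.411,-0.04,0.28,0.6, 0,0,0,-0.411,-0.04,0.36,0.6, 0,0,0,-0.411,-0.04,0.4,0.6, 0,0,0,-0.411,-0.04,0.4,0.6]'
python3 -c "
from h import *
go([.3655,-.2855,.0445],down(-14.6))"
```

```text
t: 36.08
tool_pos: [0.3662, -0.283, 0.0624]
tool_rot: [-2.483, -1.921, -0.0]
contact_force: [0.3, -0.5, 0.3]
opening: 0.0514
grip_force: 0.0
shift [-0.0087  0.0001  0.0596]
turn [-0.0026 -0.0021  0.002 ]
```

```bash
python3 -m pendant '[0,0,0,-0.009,0,0.03,0.6, 0,0,0,-0.009,0,0.06,0.6, 0,0,0,-0.009,0,0.06,0.6, 0,0,0,-0.009,0,0.06,0.2, 0,0,0,-0.009,0,0.06,0.2, 0,0,0,-0.009,0,0.06,0.2, 0,0,0,-0.009,0,0.06,0.2]' 40
python3 -m pendant '[0,0,0,0,0,-0.03,0.2, 0,0,0,0,0,-0.08,0.2, 0,0,0,0,0,-0.15,0.2, 0,0,0,0,0,-0.25,0.2, 0,0,0,0,0,-0.35,0.2, 0,0,0,0,0,-0.45,0.2, 0,0,0,0,0,-0.52,0.2, 0,0,0,0,0,-0.52,0.2]'
python3 -c "
from h import *
go([.533,.0759,.2],down(-14.6))"
```

```text
t: 36.95
tool_pos: [0.3659, -0.2868, 0.0454]
tool_rot: [2.484, 1.921, 0.0]
contact_force: [0.8, -0.7, 2.2]
opening: 0.0286
grip_force: 39.7
t: 37.95
tool_pos: [0.3665, -0.2874, 0.204]
tool_rot: [2.481, 1.918, 0.001]
contact_force: [-0.3, 0.4, -1.3]
opening: 0.0285
grip_force: 39.6
shift [1.3119 0.2323 0.0108]
turn [0.0087 0.0055 0.0008]
```

```bash
python3 -m pendant '[0,0,0,0.05,0.01,0,0.2, 0,0,0,0.13,0.024,0,0.2, 0,0,0,0.23,0.042,0,0.2, 0,0,0,0.35,0.064,0,0.2, 0,0,0,0.47,0.086,0,0.2, 0,0,0,0.59,0.108,0,0.2, 0,0,0,0.71,0.13,0,0.2, 0,0,0,0.83,0.15,0,0.2, 0,0,0,0.93,0.165,0,0.2, 0,0,0,0.98,0.174,0,0.2, 0,0,0,1,0.177,0,0.2, 0,0,0,1,0.177,0,0.2]'
python3 -c "
from h import *
go([.533,.0755,.1],down(-14.6))"
```

```text
t: 39.45
tool_pos: [0.4922, -0.0096, 0.2006]
tool_rot: [-2.485, -1.921, 0.001]
contact_force: [-0.1, -0.5, -1.6]
opening: 0.0286
grip_force: 39.6
shift [0.309  0.0606 0.335 ]
turn [-0.0017  0.0008  0.0008]
```

```bash
python3 -m pendant '[0,0,0,0.08,0.015,0,0.2, 0,0,0,0.18,0.035,0,0.2, 0,0,0,0.27,0.053,0,0.2, 0,0,0,0.309,0.06,0,0.2, 0,0,0,0.309,0.06,0.04,0.2, 0,0,0,0.309,0.06,0.1,0.2, 0,0,0,0.309,0.06,0.18,0.2, 0,0,0,0.309,0.06,0.25,0.2, 0,0,0,0.309,0.06,0.3,0.2, 0,0,0,0.309,0.06,0.335,0.2, 0,0,0,0.309,0.06,0.335,0.2, 0,0,0,0.309,0.06,0.335,0.2]'
python3 -c "
from h import *
go([.533,.0755,.08],down(-14.6))"
```

```text
t: 40.95
tool_pos: [0.5338, 0.0756, 0.1013]
tool_rot: [2.485, 1.921, 0.002]
contact_force: [0.4, -0.8, -0.3]
opening: 0.0286
grip_force: 39.6
shift [-0.0011 -0.0026  0.071 ]
turn [ 0.0026 -0.0006  0.0007]
```

```bash
python3 -m pendant '[0,0,0,-0.001,-0.002,0.015,0.2, 0,0,0,-0.001,-0.002,0.03,0.2, 0,0,0,-0.001,-0.002,0.045,0.2, 0,0,0,-0.001,-0.002,0.058,0.2, 0,0,0,-0.001,-0.002,0.066,0.2, 0,0,0,-0.001,-0.002,0.07,0.2, 0,0,0,-0.001,-0.002,0.07,0.2]'
```

```text
t: 41.82
tool_pos: [0.5327, 0.0756, 0.0804]
tool_rot: [-2.485, -1.922, 0.0]
contact_force: [-3.8, -0.7, 6.1]
opening: 0.0288
grip_force: 40.2
```

```bash
python3 -m pendant '[0,0,0,0,0,0,0.2, 0,0,0,0,0,0,0.6, 0,0,0,0,0,0,0.6, 0,0,0,0,0,0,0.6, 0,0,0,0,0,-0.08,0.6, 0,0,0,0,0,-0.2,0.6, 0,0,0,0,0,-0.35,0.3, 0,0,0,-0.3,-0.25,-0.35,0, 0,0,0,-0.5,-0.4,-0.35,0, 0,0,0,-0.5,-0.4,-0.35,0, 0,0,0,-0.5,-0.4,-0.35,0]'
python3 - <<'E'
from h import *
d=cam("top"); W=cloud(d); im=d["image"].astype(int); Z=W[...,2]
save(d,"t11.png",(200,130,400,280),scale=4)
r,g,b=im[...,0],im[...,1],im[...,2]
def med(m,name):
    n,l,s,c=cv2.connectedComponentsWithStats(m.astype(np.uint8))
    for i in range(1,n):
        if s[i,4]>12: 
            P=W[l==i]; print(name,s[i],np.nanmedian(P,0).round(4),"mid",((np.nanmax(P,0)+np.nanmin(P,0))/2).round(4))
med((b>r+60)&(b>g+20)&(Z>.06)&(Z<.15)&(W[...,0]<.65),"knob")
q=(abs(W[...,0]-.531)<.07)&(abs(W[...,1]-.078)<.07)&(abs(Z-.074)<.01)&(r>110)
P=W[q]; print("lid plane",np.linalg.lstsq(np.c_[P[:,:2]-[.531,.078],np.ones(len(P))],P[:,2],rcond=None)[0].round(4),len(P))
med((r<60)&(g<60)&(b<60)&(Z>.015)&(Z<.05)&(abs(W[...,0]-.49)<.03)&(abs(W[...,1]+.13)<.05),"rocker")
med((g>r+60)&(g>b+60)&(W[...,0]<.6),"green")
go([.49,-.151,.09])
E
```

```text
t: 43.2
tool_pos: [0.3767, -0.0408, 0.1841]
tool_rot: [2.488, 1.916, 0.001]
contact_force: [0.5, 0.4, 0.6]
opening: 0.0001
grip_force: 0.0
knob [371 155   9   9  66] [ 0.5777 -0.2872  0.1312] mid [ 0.5773 -0.2861  0.1313]
knob [245 172   9   9  66] [0.5315 0.0775 0.1062] mid [0.5325 0.0775 0.107 ]
lid plane [-0.0031 -0.0006  0.0745] 959
rocker [309 188  17  11 176] [ 0.491  -0.1324  0.0312] mid [ 0.4924 -0.1327  0.0294]
green [290 191  14   4  51] [ 0.4928 -0.0711  0.0247] mid [ 0.4939 -0.0694  0.025 ]
shift [-0.2613  0.4552  0.3158]
```

View pics/t11.png

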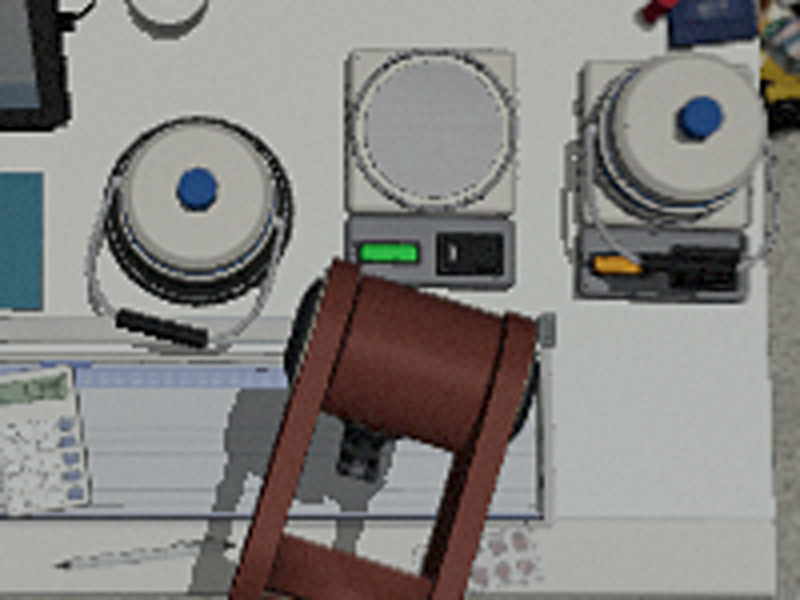

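The lid is back on and level, with its top at z 0.0745 as before. The rocker shows at crop (470,253), centre about (0.4915,-0.134). Moving to its right end.

```bash
python3 -m pendant '[0,0,0,-0.1,0.15,0,0, 0,0,0,-0.2,0.33,0,0, 0,0,0,-0.255,0.456,0,0, 0,0,0,-0.255,0.456,0.15,0, 0,0,0,-0.255,0.456,0.3,0, 0,0,0,-0.255,0.456,0.4,0, 0,0,0,-0.255,0.456,0.43,0, 0,0,0,-0.255,0.456,0.43,0]'
python3 -c "
from h import *
go([.4915,-.149,.036],down(-14.6))"
```

```text
t: 44.25
tool_pos: [0.4925, -0.1475, 0.0554]
tool_rot: [-2.484, -1.922, 0.0]
contact_force: [0.6, 0.9, 0.2]
opening: 0.0
grip_force: 0.0
shift [-0.0057 -0.0019  0.0645]
turn [-0.0011 -0.0006  0.0024]
```

```bash
python3 -m pendant '[0,0,0,0.005,0,0.02,0, 0,0,0,0.005,0,0.035,0, 0,0,0,0.005,0,0.05,0, 0,0,0,0.005,0,0.058,0, 0,0,0,0.005,0,0.064,0, 0,0,0,0.005,0,0.064,0]'
```

```text
t: 45.0
tool_pos: [0.4922, -0.1465, 0.0363]
tool_rot: [-2.485, -1.921, -0.0]
contact_force: [-0.4, 1.1, 0.5]
opening: -0.0002
grip_force: 0.0
```

```bash
python3 -m pendant '[0,0,0,0,0,0.005,0, 0,0,0,0,0,0.01,0, 0,0,0,0,0,0.01,0]'
```

```text
t: 45.38
tool_pos: [0.4925, -0.1472, 0.0345]
tool_rot: [2.484, 1.921, -0.001]
contact_force: [-3.6, -0.9, 7.5]
opening: -0.0001
grip_force: 4.0
```

```bash
python3 -m pendant '[0,0,0,-0.008,0,-0.003,0, 0,0,0,-0.008,0,0.005,0, 0,0,0,-0.008,0,0.005,0]'
python3 -m pendant '[0,0,0,0,0,-0.1,0, 0,0,0,0,0,-0.3,0, 0,0,0,0,0,-0.5,0, 0,0,0,0,-0.2,-0.5,0, 0,0,0,0,-0.4,-0.5,0, 0,0,0,0,-0.6,-0.5,0, 0,0,0,0,-0.6,-0.5,0]'
python3 - <<'E'
from h import *
d=cam("top"); W=cloud(d)
save(d,"t12.png",(220,140,400,260),scale=4.4)
for v in (190,193): print([(u,W[v,u].round(3).tolist()) for u in range(308,327,2)])
E
```

```text
t: 45.75
tool_pos: [0.4923, -0.1491, 0.034]
tool_rot: [2.485, 1.922, -0.0]
contact_force: [-7.2, 2.2, 14.7]
opening: -0.0003
grip_force: 7.4
t: 46.62
tool_pos: [0.3151, -0.1025, 0.1811]
tool_rot: [2.483, 1.918, 0.003]
contact_force: [-0.4, -0.1, -0.4]
opening: -0.0002
grip_force: 0.0
[(308, [0.503, -0.106, 0.016]), (310, [0.502, -0.112, 0.023]), (312, [0.5, -0.116, 0.036]), (314, [0.501, -0.123, 0.033]), (316, [0.5, -0.129, 0.033]), (318, [0.501, -0.135, 0.031]), (320, [0.5, -0.141, 0.035]), (322, [0.5, -0.147, 0.036]), (324, [0.5, -0.153, 0.037]), (326, [0.502, -0.161, 0.023])]
[(308, [0.493, -0.106, 0.021]), (310, [0.492, -0.111, 0.03]), (312, [0.491, -0.116, 0.034]), (314, [0.491, -0.122, 0.035]), (316, [0.491, -0.129, 0.033]), (318, [0.492, -0.135, 0.029]), (320, [0.491, -0.141, 0.035]), (322, [0.49, -0.147, 0.038]), (324, [0.491, -0.154, 0.032]), (326, [0.493, -0.161, 0.022])]
```

View pics/t12.png

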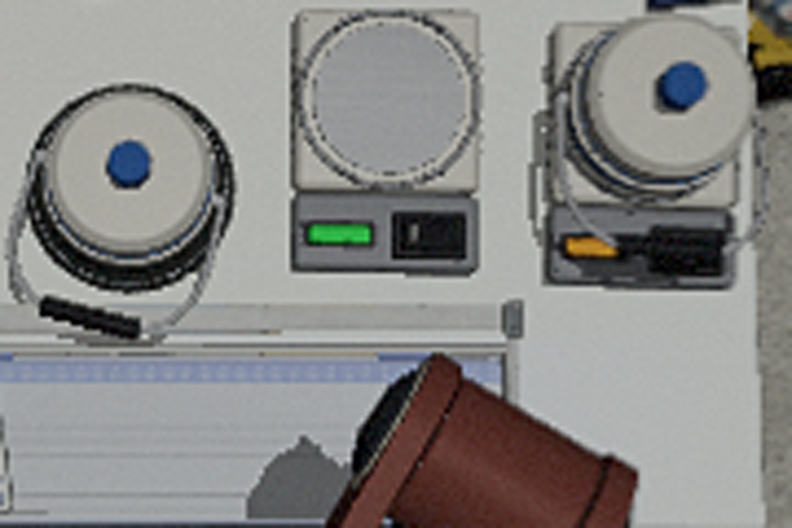

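The rocker's profile is ambiguous, so I'll compare it with the earlier depth picture, taken when it was on.

Run:
```python
from h import *
A=np.load("/tmp/t5.npz"); d=cam("top"); d2=cam("top"); d3=cam("top"); B=(cloud(d)+cloud(d2)+cloud(d3))/3
for n,W in(("before",A["W"]),("now",B)):
    print(n,[(u,round(float(W[191:196,u,1].mean()),3),round(float(W[190:196,u,2].mean()),4)) for u in range(309,328)])
for n,I in(("before",A["im"]),("now",d["image"])): print(n,I[190:196,309:328].mean((0,2)).round(0))
```

```text
before [(309, -0.108, 0.0255), (310, -0.111, 0.0242), (311, -0.114, 0.032), (312, -0.117, 0.0312), (313, -0.12, 0.0316), (314, -0.123, 0.0322), (315, -0.126, 0.0319), (316, -0.129, 0.0344), (317, -0.132, 0.0334), (318, -0.135, 0.0336), (319, -0.138, 0.0348), (320, -0.141, 0.0351), (321, -0.144, 0.0369), (322, -0.147, 0.0358), (323, -0.15, 0.0366), (324, -0.153, 0.0365), (325, nan, nan), (326, -0.161, 0.0224), (327, -0.164, 0.0212)]
now [(309, -0.108, 0.0247), (310, -0.111, 0.0259), (311, -0.113, 0.035), (312, -0.116, 0.0381), (313, -0.119, 0.0368), (314, -0.122, 0.0359), (315, -0.125, 0.0362), (316, -0.128, 0.0358), (317, nan, nan), (318, -0.135, 0.0337), (319, -0.138, 0.0338), (320, -0.141, 0.0322), (321, -0.144, 0.0321), (322, -0.147, 0.0331), (323, -0.151, 0.0303), (324, -0.154, 0.0291), (325, -0.158, 0.0257), (326, -0.161, 0.0219), (327, -0.165, 0.0197)]
before [ 16.  37.  18.  53.  89.  24.  24.  28.  30.  26.  31.  30.  30.  30.
  31.  17.  28. 113. 101.]
now [ 19.  41.   5.  19.  55.  74.  22.  26.  23.  21.  18.  21.  22.  23.
  22.  30.  28. 116. 104.]
```

The slope reversed, a change of about 0.34 rad, so the dock is off. The lids are seated and the arm is clear. Handing in.

```bash
python3 -c "
from station import ctrl
print(ctrl.finish_job())"
```

```text
the job is handed in; nothing more can be done
None
```

I handed the job in; no verdict came back. By the camera and force checks, the green-dock canister stands on the mat with both vials upright inside and its lid back on. The green dock is switched off, and the amber-dock canister, note pad and tape roll were left alone.

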